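Start up the soldering corner by its push switches

ROBOT

A 6-joint arm with a two-finger parallel gripper is mounted at the origin on the work surface. World frame = base frame: x ahead of the robot, y to its left, z up, the work surface at z = 0. Lengths are in m, angles in rad, forces in N, time in s.
With the tool pointing down it reaches from about 0.375 to 0.975 m from the base axis. Payload 3.8 kg.
Tool frame: the origin (TCP) lies midway between the tips of the shut fingers; the grasp point (between the pads) lies 19 mm behind it; z points along the fingers, y is the direction in which the jaws open and shut (so a half turn about z gives the same grasp; the last joint's range is limited). The gripper opens to 85 mm and grips with 20 to 120 N. Pads are 22 mm wide; open, the fingers measure 114 mm over their backs; the gripper's body (76 mm by 85 mm) begins 54 mm behind the grasp point. The pads swing forward as they close: fully open they stand 13 mm farther back than shut.
Start: joints at [-1.355, 0.264, 1.604, -0, 1.274, -0.037], TCP at [0.169, -0.654, 0.231] pointing down, gripper open.
Joint ranges: [-2.63, 2.63], [-0.94, 2.18], [0.31, 2.57], [-1.31, 4.45], [0, 2.66], [-2.55, 2.55]. Speed limits (rad/s): [2.57, 2.57, 3.14, 3.14, 3.14, 3.14].

INTERFACE

Orientations are given as a rotation vector (axis times angle).
In Python, from workcell import bot gives the robot as it stands.
- The arm moves only by the tool drive_tool, never from a script. Its argument "steps" is a list of rows, each a list of 2 entries, a list of its own where there are three numbers: the shift along the tool's x, y, z in mm, then the turn about the tool's z in degrees. In form: [[[dx, dy, dz], twist], ...]. A call has 1 to 8 rows; each row shifts and turns the commanded pose from where the row before left it, along the tool's axes as they then stand; what a row does not reach is not made up. A row lasts 1/12 s, in which the tool goes at most 41.7 mm and 7.16 degrees, less where a joint would pass 70% of its speed; a pose out of reach is approached as far as the arm can. A call is refused whole if a number of a shift passes 41.7 or a number of a turn 7.16, either way. A call with a gripper value outside its range is refused whole. "jaw" is the opening, from 0 (shut) to 1 (fully open), set as the call begins (left out, the last holds). The fingers move at their own pace and stop on an object; "force" is the grip in N (left out, the last holds). Time passes only in rows, so rows that do not move let the fingers close. It gives the time, the measured TCP pose, the force and the opening at its end, in the units of the state.
- bot.read_state(): the state, without advancing time (a new reading comes with each control period).
- bot.read_camera(name): name is "scene" or "top" or "wrist"; returns the picture (480x640x3 uint8, red, green, blue); there is no depth.
- bot.camera_info(name): a dict with "fx", "fy", "cx", "cy" (pixels), "position" and "attitude" of the camera in the world. Camera axes: x right, y down, z forward; pixel columns grow to the right and rows downward; lengths in m; the calibration is good to about 2 mm. A picture is of the moment at which its call begins: read the wrist's pose just before it. camera_info takes no time and is no camera call; for the wrist camera it gives the pose at the moment of the call.
- bot.finish_job(): hands the job in, once; it reports no verdict.
The state is a dict: "time": time; "q": joint angles; "joint_vel": joint speeds; "joint_torque": joint torques, N m; "tool_pos": TCP position; "tcp_rot": TCP orientation; "wrist_force": force on the tool from outside, world axes, zero at the start; "torque": the same for the moment, N m; "width": opening from 0.0 (shut) to 1.0 (fully open).
Only numpy, scipy, OpenCV 4.12 (cv2) and the standard library are available. Lean on these libraries where they do the work, as an engineer would, in place of code of your own. Each camera call takes 0.05 s, during which the arm holds its last target.

TASK

Start up the soldering corner: with the fingertips, lightly press down the yellow key (lamp), then the blue key (fume fan), then the red key (iron), each most of the way to its stop so that it stays down, and take the hand clear. Leave the white key up, never lean hard on a key, do not pick up, tip or shove the switch boxes, and leave the spool, tin, bottle and screwdriver where they are.

Things in the scene. Friction and masses are not known exactly. Their poses are not given: they have to be found in the camera images.
- yellow_box: Loose wireless switch box of bare plywood, 66 x 66 mm and 42 mm high, about 0.5 kg, with the yellow key on top (the bench lamp). Origin: centre of its underside; z up. It stands on its own weight and slides if pushed sideways.
- yellow_top (a point): Centre of the flat top of the yellow round key, 34 mm across, 10 mm thick; it moves with the key: 73 mm above the bench when the key is up, 61 mm when it meets its stop.
- yellow (a joint): Travel of the yellow key straight down, in m: 0 up, 0.012 at its stop. The switch below it rides on a stiff spring that gives 1 mm for each 4 N of push (not counted in this value) and springs back when let go. It may start up to 0.002 down. It has no return spring: about 3 N moves it and it stays where it is left. It counts as down beyond 0.007; more than 25 N is leaning on it.
- blue_box: Loose wireless switch box of bare plywood, 66 x 66 mm and 42 mm high, about 0.5 kg, with the blue key on top (the fume fan). Origin: centre of its underside; z up. It stands on its own weight and slides if pushed sideways.
- blue_top (a point): Centre of the flat top of the blue round key, 34 mm across, 10 mm thick; it moves with the key: 73 mm above the bench when the key is up, 61 mm when it meets its stop.
- blue (a joint): Travel of the blue key straight down, in m: 0 up, 0.012 at its stop. The switch below it rides on a stiff spring that gives 1 mm for each 4 N of push (not counted in this value) and springs back when let go. It may start up to 0.002 down. It has no return spring: about 3 N moves it and it stays where it is left. It counts as down beyond 0.007; more than 25 N is leaning on it.
- red_box: Loose wireless switch box of bare plywood, 66 x 66 mm and 42 mm high, about 0.5 kg, with the red key on top (the soldering iron). Origin: centre of its underside; z up. It stands on its own weight and slides if pushed sideways.
- red_top (a point): Centre of the flat top of the red round key, 34 mm across, 10 mm thick; it moves with the key: 73 mm above the bench when the key is up, 61 mm when it meets its stop.
- red (a joint): Travel of the red key straight down, in m: 0 up, 0.012 at its stop. The switch below it rides on a stiff spring that gives 1 mm for each 4 N of push (not counted in this value) and springs back when let go. It may start up to 0.002 down. It has no return spring: about 3 N moves it and it stays where it is left. It counts as down beyond 0.007; more than 25 N is leaning on it.
- white_box: Loose wireless switch box of bare plywood, 66 x 66 mm and 42 mm high, about 0.5 kg, with the white key on top (the hot-air gun). Origin: centre of its underside; z up. It stands on its own weight and slides if pushed sideways.
- white_top (a point): Centre of the flat top of the white round key, 34 mm across, 10 mm thick; it moves with the key: 73 mm above the bench when the key is up, 61 mm when it meets its stop.
- white (a joint): Travel of the white key straight down, in m: 0 up, 0.012 at its stop. The switch below it rides on a stiff spring that gives 1 mm for each 4 N of push (not counted in this value) and springs back when let go. It may start up to 0.002 down. It has no return spring: about 3 N moves it and it stays where it is left. It counts as down beyond 0.007; more than 25 N is leaning on it.
- spool: Solder spool with green flanges, standing loose, 62 mm across, 58 mm high; origin: centre of its underside. Leave alone.
- tin: Round tip-cleaner tin with a brass pad, loose, 72 mm across, 36 mm high; origin: centre of its underside. Leave alone.
- driver: Screwdriver with an orange handle lying loose at the right-hand end of the row of boxes, up to about 30 mm high. Leave alone.
- flux: Blue flux bottle with a yellow cap, standing loose, 56 mm across, 110 mm high; origin: centre of its underside. Leave alone.
Mind the look-alikes: they are no part of the job. Leave any purple look-alike of the red_box alone.

How it is judged:
By the outcome, as a careful person would: the job done as asked, in the order asked, and still so for the second after the job is handed in, with the robot touching nothing.
It also fails if it takes over 45 s, if anything falls off the work surface, if the arm or the gripper's body presses on something with over 40 N, if the wrist force passes 120 N, or if a joint passes its speed limit or range.

## Working session

There is one attempt and no reset: what is moved stays moved. The work goes in short steps, Python scripts to look and compute and a tool call to move; the robot and the scene stay as the last step left them, time stands still between calls to the robot, and variables do not carry over. Pictures are saved under pics/ and viewed, and the job is handed in when it is done.

Besides the shell and the picture viewer there is one more tool, called after ">>>" by a JSON object that holds its "name" and its "arguments". drive_tool: Moves the arm, as the interface text tells. Its arguments: {"type":"object","properties":{"steps":{"type":"array","items":{"type":"array"}},"jaw":{"type":"number"},"force":{"type":"number"}},"required":["steps"]}

```bash
mkdir -p pics; ls; cat > h.py <<'E'
import numpy as np, cv2
from workcell import bot
from scipy.spatial.transform import Rotation as R
def save(n,f):
    im=bot.read_camera(n); cv2.imwrite(f,im[:,:,::-1]); return im
E
python3 - <<'E'
from h import *
s=bot.read_state(); print({k:np.round(v,4).tolist() for k,v in s.items()})
for n in ("top","scene","wrist"):
    print(n,bot.camera_info(n)); save(n,f"pics/{n}0.png")
E
```

```text
pics
{'time': 0.0, 'q': [-1.3549, 0.2648, 1.6054, 0.0, 1.2737, -0.0369], 'joint_vel': [0.0007, 0.0002, -0.0011, -0.0006, -0.0017, -0.0024], 'joint_torque': [-0.0001, -51.5112, -36.7314, 0.0001, 0.0129, 0.0], 'tool_pos': [0.1687, -0.6528, 0.2299], 'tcp_rot': [-3.1143, -0.3958, 0.0003], 'wrist_force': [-0.3829, 0.1625, -0.448], 'torque': [0.0237, -0.0546, -0.0034], 'width': 1.0014}
top {'fx': 511.9291553999344, 'fy': 511.9291553999344, 'cx': 322.54067467819755, 'cy': 234.22600417740463, 'position': array([ 0.50714721, -0.0740288 ,  1.23049514]), 'attitude': array([-2.18833825,  2.16852378, -0.10519042])}
scene {'fx': 467.8201704843376, 'fy': 467.8201704843376, 'cx': 322.78468675233137, 'cy': 239.80956029926918, 'position': array([ 1.38878013, -0.22145255,  0.60864938]), 'attitude': array([-1.78645646, -1.44103555,  0.77782799])}
wrist {'fx': 333.66937462859823, 'fy': 333.66937462859823, 'cx': 317.02816726146824, 'cy': 241.19086844513365, 'position': array([ 0.25008369, -0.63294353,  0.37163007]), 'attitude': array([ 2.2661028 , -1.75440042, -0.29664952])}
```

View pics/top0.png

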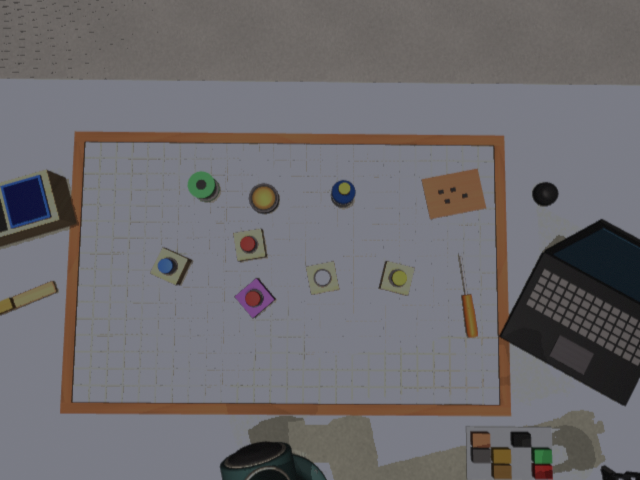

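View pics/scene0.png

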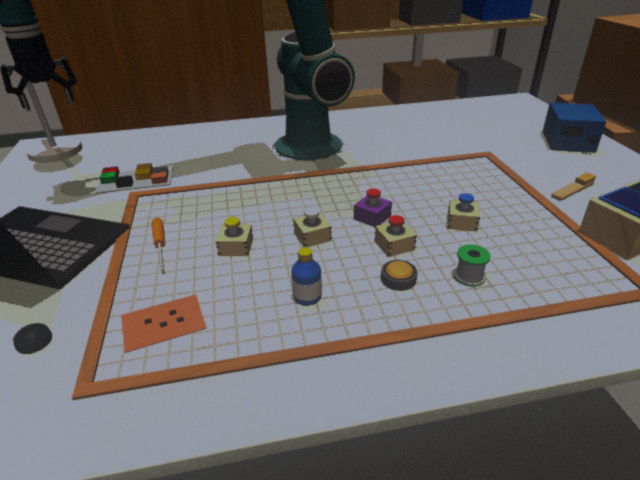

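The top picture shows these candidates:
- **Yellow:** the key on plywood at (399,278). The flux cap at (344,188) is not it.
- **Blue:** the key on plywood at (167,266). The bottle at (343,193) is not it.
- **Red:** the key on plywood at (248,244). The key on the purple box at (254,298) is the look-alike, so I leave it.
- **White:** at (322,278), which stays up.

Next I'll measure these and check a close crop.

```bash
cat >> h.py <<'E'
def ray(n,uv):
    c=bot.camera_info(n); K=np.array([[c['fx'],0,c['cx']],[0,c['fy'],c['cy']],[0,0,1]])
    d=R.from_rotvec(c['attitude']).apply(np.linalg.solve(K,[uv[0],uv[1],1])); return np.array(c['position']),d
def onz(n,uv,z):
    p,d=ray(n,uv); return p+d*(z-p[2])/d[2]
def tri(obs):
    A=np.zeros((3,3));b=np.zeros(3)
    for n,uv in obs:
        p,d=ray(n,uv); d=d/np.linalg.norm(d); M=np.eye(3)-np.outer(d,d); A+=M;b+=M@p
    return np.linalg.solve(A,b)
def blob(im,near,col,r=14):
    hsv=cv2.cvtColor(im,cv2.COLOR_RGB2HSV); H,S,V=[hsv[:,:,i].astype(int) for i in range(3)]
    m={'yellow':(H>22)&(H<36)&(S>150),'blue':(H>100)&(H<125)&(S>130),'red':((H<6)|(H>174))&(S>140)}[col]
    w=np.zeros_like(m); u,v=near; w[v-r:v+r,u-r:u+r]=1; m=(m&w.astype(bool)).astype(np.uint8)
    n,l,st,c=cv2.connectedComponentsWithStats(m); i=1+st[1:,4].argmax(); return c[i],st[i]
E
python3 - <<'E'
from h import *
t=cv2.imread('pics/top0.png')[:,:,::-1].copy(); s=cv2.imread('pics/scene0.png')[:,:,::-1].copy()
for c,a,b in (('yellow',(399,278),(232,223)),('blue',(167,266),(466,198)),('red',(248,244),(396,220)),('red',(254,298),(373,194))):
    ca,sa=blob(t,a,c); cb,sb=blob(s,b,c,12)
    print(c,ca.round(1),sa,cb.round(1),sb,'top@.073',onz('top',ca,.073).round(4),'tri',tri([('top',ca),('scene',cb)]).round(4))
print('white',onz('top',(322.5,277.5),.073).round(3))
for n,uv in dict(spool=(203,185),tin=(264,197),flux=(344,188),drv=(470,315)).items(): print(n,onz('top',uv,{'flux':.11,'spool':.058}.get(n,.036)).round(3))
crop=cv2.hconcat([cv2.resize(t[215:325,140:280],(560,440),interpolation=3),cv2.resize(t[240:320,370:420],(240,440),interpolation=3)])
cv2.imwrite('pics/crop0.png',crop[:,:,::-1])
E
```

```text
Traceback (most recent call last):
  File "h.py", line 20, in blob
    n,l,st,c=cv2.connectedComponentsWithStats(m); i=1+st[1:,4].argmax(); return c[i],st[i]
                                                      ~~~~~~~~~~~~~~~^^
ValueError: attempt to get argmax of an empty sequence
```

```bash
sed -i 's/(H<36)&(S>150)/(H<36)\&(S>110)/' h.py
python3 - <<'E'
from h import *
t=cv2.imread('pics/top0.png')[:,:,::-1].copy(); s=cv2.imread('pics/scene0.png')[:,:,::-1].copy()
crop=cv2.hconcat([cv2.resize(t[215:325,140:280],(560,440),interpolation=3),cv2.resize(t[240:320,370:420],(240,440),interpolation=3)])
cv2.imwrite('pics/crop0.png',crop[:,:,::-1])
for c,im,a in (('y',t,(399,278)),('y',s,(232,223)),('b',t,(167,266)),('b',s,(466,198)),('r',t,(248,244)),('r',s,(396,220))):
    print(c,cv2.cvtColor(im,cv2.COLOR_RGB2HSV)[a[1],a[0]])
print('white',onz('top',(322.5,277.5),.073).round(3))
for n,uv in dict(spool=(203,185),tin=(264,197),flux=(344,188),drv=(470,315)).items(): print(n,onz('top',uv,{'flux':.11,'spool':.058}.get(n,.036)).round(3))
for c,a,b in (('yellow',(399,278),(232,223)),('blue',(167,266),(466,198)),('red',(248,244),(396,220)),('red',(254,298),(373,194))):
  try:
    ca,sa=blob(t,a,c); cb,sb=blob(s,b,c,12)
    print(c,ca.round(1),sa,cb.round(1),sb,'top@.073',onz('top',ca,.073).round(4),'tri',tri([('top',ca),('scene',cb)]).round(4))
  except Exception as e: print(c,e)
E
```

```text
y [ 31 131 123]
y [ 30 238 147]
b [107 145 130]
b [111 185 156]
r [  2 150 119]
r [  0 190 153]
white [ 0.514 -0.082  0.073]
spool [0.725 0.197 0.058]
tin [0.702 0.057 0.036]
flux [ 0.712 -0.128  0.11 ]
drv [ 0.43  -0.424  0.036]
yellow [398.8 277.7] [392 271  15  15 169] [231.7 221. ] [225 217  15   9 107] top@.073 [ 0.5147 -0.2541  0.073 ] tri [ 0.5147 -0.2557  0.0694]
blue [165.2 265.4] [158 259  15  14 168] [466.2 197. ] [460 194  14   7  82] top@.073 [0.5377 0.2728 0.073 ] tri [0.5378 0.2738 0.0691]
red [247.4 243.4] [241 237  14  14 158] [396.  219.4] [389 216  15   8 101] top@.073 [0.5891 0.0888 0.073 ] tri [0.5893 0.0889 0.0681]
red [252.5 298.2] [246 292  14  14 160] [373.  192.1] [367 189  13   8  76] top@.073 [0.4662 0.0746 0.073 ] tri [0.4659 0.0745 0.0696]
```

View pics/crop0.png

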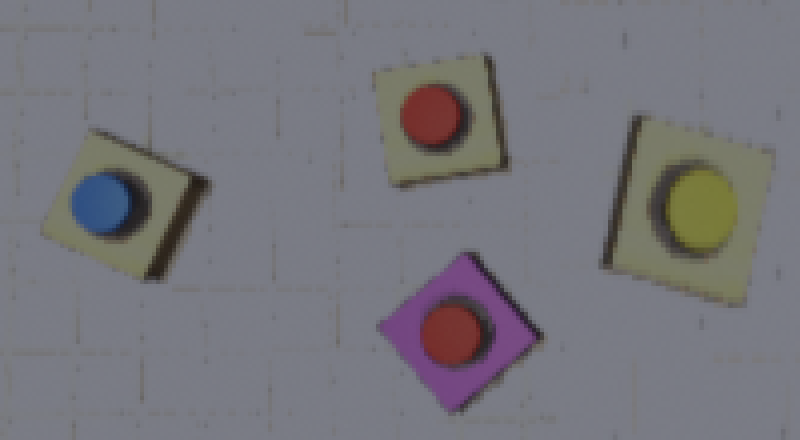

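The crop confirms the boxes: blue, red and yellow keys on bare plywood. The second red key sits on the purple box, so it is the look-alike. The triangulated heights of 68–69 mm fit key tops at about 73 mm, since the scene-camera blobs include some of the key's side. Next I'll work out the moves in tool axes.

```bash
cat >> h.py <<'E'
T=dict(yellow=(.5147,-.2545),blue=(.5377,.2730),red=(.5891,.0888))
def delta(p):
    s=bot.read_state(); M=R.from_rotvec(s['tcp_rot']); 
    print('t',round(s['time'],2),'pos',np.round(s['tool_pos'],4),'F',np.round(s['wrist_force'],2),'w',round(s['width'],2),'zaxis',M.as_matrix()[:,2].round(4))
    print('tool-axes mm',(1000*M.inv().apply(np.array(p)-s['tool_pos'])).round(1))
E
python3 -c "
from h import *
delta((*T['yellow'],.12))"
```

```text
t 0.15 pos [ 0.1687 -0.653   0.2302] F [-0.37 -0.13  0.09] w 0.99 zaxis [-4.0e-04  1.8e-03 -1.0e+00]
tool-axes mm [ 434.7 -299.1  110.8]
```

>>> {"name": "drive_tool", "arguments": {"steps": [[[13,-9,0],0],[[27,-18,3],0],[[27,-18,3],0],[[27,-18,3],0],[[27,-18,3],0],[[27,-19,3],0],[[27,-19,3],0],[[27,-19,3],0]], "jaw": 0, "force": 40}}

```text
time: 0.82
tool_pos: [0.3309, -0.4671, 0.21]
tcp_rot: [-3.116, -0.396, -0.0]
wrist_force: [-1.0, -0.6, -0.1]
width: 0.0
```

>>> {"name": "drive_tool", "arguments": {"steps": [[[27,-19,8],0],[[27,-19,8],0],[[27,-19,8],0],[[27,-19,8],0],[[27,-18,8],0],[[27,-18,8],0],[[27,-18,8],0],[[13,-9,3],0]]}}

```text
time: 1.48
tool_pos: [0.4919, -0.2802, 0.1499]
tcp_rot: [-3.114, -0.399, 0.001]
wrist_force: [-0.3, 0.9, -0.9]
width: 0.005
```

```bash
python3 -c "
from h import *
delta((*T['yellow'],.085))"
```

```text
t 1.48 pos [ 0.4919 -0.2802  0.1499] F [-0.35  0.85 -0.9 ] w 0.0 zaxis [-8.0e-04  2.4e-03 -1.0e+00]
tool-axes mm [ 28.6 -18.9  65. ]
```

>>> {"name": "drive_tool", "arguments": {"steps": [[[14,-9,8],0],[[13,-9,15],0],[[0,0,15],0],[[0,0,10],0],[[0,0,0],0],[[0,0,0],0]]}}

```text
time: 1.98
tool_pos: [0.5114, -0.2595, 0.1025]
tcp_rot: [-3.115, -0.396, 0.003]
wrist_force: [-0.0, -0.8, 0.9]
width: 0.001
```

```bash
python3 -c "
from h import *
delta((*T['yellow'],.085)); save('wrist','pics/w1.png')
im=bot.read_camera('top');cv2.imwrite('pics/t1.png',cv2.resize(im[200:340,320:480],(800,600))[:,:,::-1][:600])"
```

```text
t 1.98 pos [ 0.5114 -0.2595  0.1025] F [-0.04 -0.83  0.92] w 0.0 zaxis [-0.0019  0.001  -1.    ]
tool-axes mm [ 4.5 -4.  17.5]
```

View pics/w1.png

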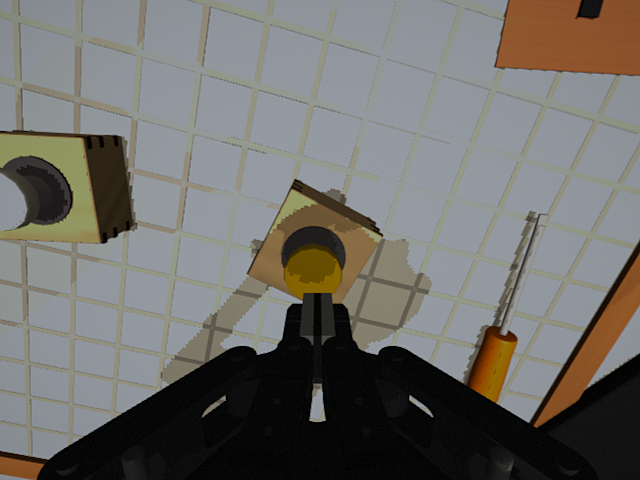

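The wrist view shows the yellow key at about (313,268), just ahead of the shut fingertips at (317,300). That fits the remaining offset of about 6 mm, plus parallax. I'll correct it and go down to just above the key.

>>> {"name": "drive_tool", "arguments": {"steps": [[[4,-4,5],0],[[0,0,10],0],[[0,0,4],0],[[0,0,0],0],[[0,0,0],0]]}}

```text
time: 2.5
tool_pos: [0.5146, -0.255, 0.0835]
tcp_rot: [-3.116, -0.396, 0.002]
wrist_force: [-0.3, -0.2, 0.7]
width: -0.003
```

```bash
python3 -c "
from h import *
delta((*T['yellow'],.075)); im=save('wrist','pics/w2.png')
c,st=blob(im,(313,270),'yellow',60); print(c,st, onz('wrist',c,.073))"
```

```text
t 2.5 pos [ 0.5146 -0.255   0.0835] F [-0.31 -0.17  0.74] w -0.0 zaxis [-1.3e-03  7.0e-04 -1.0e+00]
tool-axes mm [ 0.2 -0.5  8.5]
[341.6779661  294.02259887] [332 281  18  27 177] [ 0.52088365 -0.26741638  0.073     ]
```

View pics/w2.png

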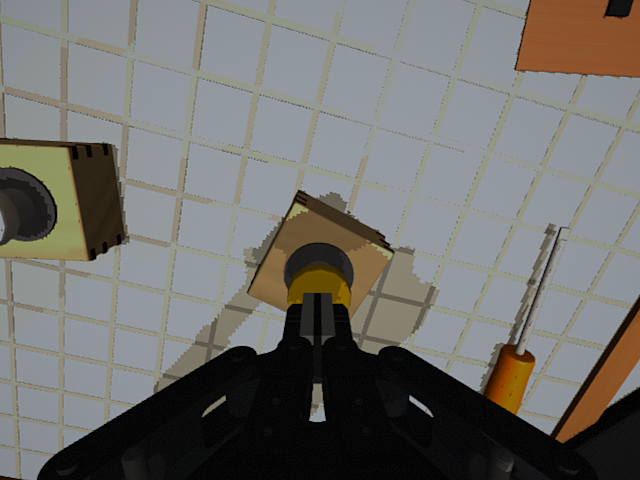

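The key is centred under the tips, at column 318. I'll press slowly.

>>> {"name": "drive_tool", "arguments": {"steps": [[[0,0,5],0],[[0,0,3],0],[[0,0,2],0],[[0,0,2],0],[[0,0,2],0],[[0,0,0],0],[[0,0,0],0]]}}

```text
time: 3.13
tool_pos: [0.5151, -0.2552, 0.0703]
tcp_rot: [-3.116, -0.396, 0.001]
wrist_force: [-1.1, -0.1, 1.4]
width: -0.003
```

>>> {"name": "drive_tool", "arguments": {"steps": [[[0,0,1],0],[[0,0,1],0],[[0,0,1],0],[[0,0,0],0]]}}

```text
time: 3.47
tool_pos: [0.5152, -0.2552, 0.0672]
tcp_rot: [3.116, 0.396, 0.0]
wrist_force: [-1.8, 0.9, 2.6]
width: 0.001
```

>>> {"name": "drive_tool", "arguments": {"steps": [[[0,0,1],0],[[0,0,1],0],[[0,0,1],0],[[0,0,0],0]]}}

```text
time: 3.8
tool_pos: [0.5152, -0.2552, 0.0641]
tcp_rot: [-3.117, -0.396, 0.0]
wrist_force: [-2.5, 0.5, 2.7]
width: 0.001
```

>>> {"name": "drive_tool", "arguments": {"steps": [[[0,0,1],0],[[0,0,0.5],0],[[0,0,0],0]]}}

```text
time: 4.05
tool_pos: [0.5152, -0.2552, 0.0627]
tcp_rot: [-3.117, -0.396, -0.0]
wrist_force: [-0.9, 1.1, 2.1]
width: -0.001
```

>>> {"name": "drive_tool", "arguments": {"steps": [[[0,0,0.5],0],[[0,0,0.5],0],[[0,0,0],0]]}}

```text
time: 4.3
tool_pos: [0.5152, -0.2552, 0.0617]
tcp_rot: [3.117, 0.396, 0.0]
wrist_force: [-0.9, -0.5, 2.9]
width: 0.003
```

>>> {"name": "drive_tool", "arguments": {"steps": [[[0,0,0.5],0],[[0,0,0.5],0],[[0,0,0],0],[[0,0,0],0]]}}

```text
time: 4.63
tool_pos: [0.5152, -0.2552, 0.0607]
tcp_rot: [-3.117, -0.396, 0.0]
wrist_force: [-1.1, 0.4, 2.0]
width: -0.001
```

The key has travelled about 11 mm with only 2–3 N. I'll lift and check it.

>>> {"name": "drive_tool", "arguments": {"steps": [[[0,0,-3],0],[[0,0,-10],0],[[0,0,-20],0],[[0,0,-25],0],[[0,0,-10],0],[[0,0,0],0]]}}

```text
time: 5.13
tool_pos: [0.5179, -0.2567, 0.1329]
tcp_rot: [3.112, 0.395, 0.01]
wrist_force: [0.0, 0.5, -0.1]
width: -0.002
```

```bash
python3 -c "
from h import *
delta((*T['blue'],.125)); im=save('wrist','pics/w3.png')
save('scene','pics/s3.png')
im=cv2.imread('pics/s3.png')[170:270,190:340]; cv2.imwrite('pics/s3c.png',cv2.resize(im,(750,500),interpolation=3))"
```

```text
t 5.13 pos [ 0.5179 -0.2567  0.1329] F [ 0.05  0.53 -0.05] w -0.0 zaxis [ 0.0067 -0.0036 -1.    ]
tool-axes mm [ 151.6 -507.9    6.1]
```

View pics/s3c.png

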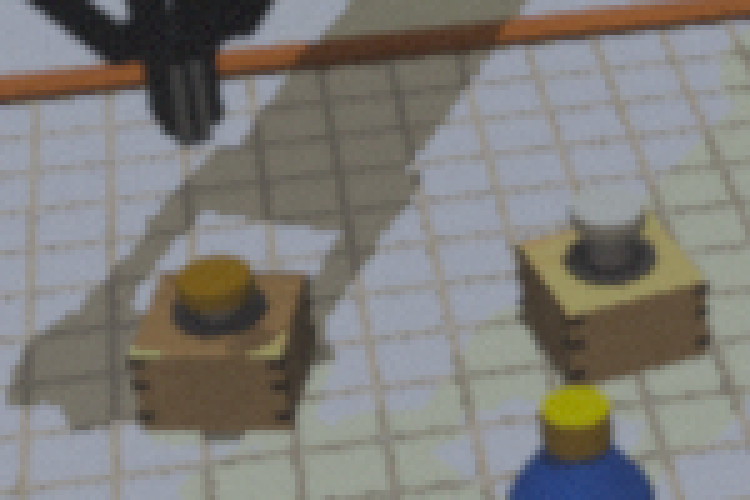

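The crop shows the yellow key well down in its collar compared with the white key at right, and the box in place. On to blue, at a height of about 125 mm.

>>> {"name": "drive_tool", "arguments": {"steps": [[[5,-17,0],0],[[10,-34,0],0],[[10,-34,0],0],[[10,-34,0],0],[[10,-34,0],0],[[10,-34,0],0],[[10,-34,0],0],[[10,-34,0],0]]}}

```text
time: 5.9
tool_pos: [0.5224, 0.0121, 0.1268]
tcp_rot: [-3.116, -0.396, 0.005]
wrist_force: [0.4, -0.0, -0.2]
width: 0.002
```

>>> {"name": "drive_tool", "arguments": {"steps": [[[10,-34,0],0],[[10,-34,0],0],[[10,-34,0],0],[[10,-34,0],0],[[10,-34,0],0],[[10,-34,0],0],[[10,-34,0],0],[[0,0,0],0]]}}

```text
time: 6.57
tool_pos: [0.5313, 0.2637, 0.127]
tcp_rot: [-3.114, -0.402, 0.002]
wrist_force: [0.6, -0.5, 1.0]
width: 0.001
```

```bash
python3 -c "
from h import *
delta((*T['blue'],.085))
im=cv2.imread('pics/s3.png')[:,:,::-1].copy(); print(blob(im,(232,225),'yellow',12))"
```

```text
t 6.57 pos [0.5313 0.2637 0.127 ] F [ 0.61 -0.51  1.04] w 0.0 zaxis [-0.0015  0.002  -1.    ]
tool-axes mm [ 8.6 -7.3 42. ]Traceback (most recent call last):
  File "<string>", line 4, in <module>
    im=cv2.imread('pics/s3.png')[:,:,::-1].copy(); print(blob(im,(232,225),'yellow',12))
                                                         ~~~~^^^^^^^^^^^^^^^^^^^^^^^^^^
  File "h.py", line 20, in blob
    n,l,st,c=cv2.connectedComponentsWithStats(m); i=1+st[1:,4].argmax(); return c[i],st[i]
                                                      ~~~~~~~~~~~~~~~^^
ValueError: attempt to get argmax of an empty sequence
```

>>> {"name": "drive_tool", "arguments": {"steps": [[[3,-3,10],0],[[2,-2,15],0],[[0,0,12],0],[[0,0,0],0],[[0,0,0],0],[[0,0,0],0]]}}

```text
time: 7.07
tool_pos: [0.5357, 0.2634, 0.0913]
tcp_rot: [3.116, 0.394, -0.002]
wrist_force: [-0.5, -0.2, 0.3]
width: -0.002
```

```bash
python3 -c "
from h import *
delta((*T['blue'],.080)); im=save('wrist','pics/w4.png')"
```

```text
t 7.07 pos [0.5357 0.2634 0.0913] F [-0.52 -0.24  0.29] w -0.0 zaxis [-9.e-04 -5.e-04 -1.e+00]
tool-axes mm [ 4.3 -8.8 11.3]
```

View pics/w4.png

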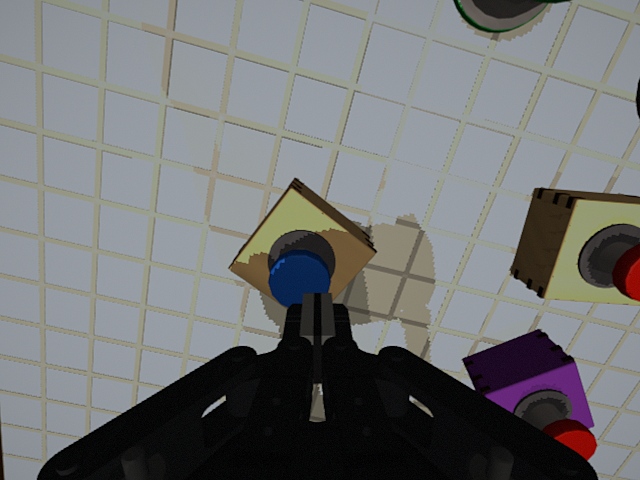

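The wrist view shows the blue key at (299,278) on plywood, left of the tips at column 318. That agrees with the remaining shift of -9 mm along tool y.

>>> {"name": "drive_tool", "arguments": {"steps": [[[4,-5,0],0],[[0,-4,4],0],[[0,0,6],0],[[0,0,0],0],[[0,0,0],0]]}}

```text
time: 7.53
tool_pos: [0.5369, 0.2741, 0.0811]
tcp_rot: [3.116, 0.397, -0.002]
wrist_force: [0.3, 0.3, -0.2]
width: -0.003
```

```bash
python3 -c "
from h import *
delta((*T['blue'],.075)); im=save('wrist','pics/w5.png'); cv2.imwrite('pics/w5c.png',im[200:360,200:440,::-1])"
```

```text
t 7.53 pos [0.5369 0.2741 0.0811] F [ 0.28  0.28 -0.19] w -0.0 zaxis [-1.2e-03 -6.0e-04 -1.0e+00]
tool-axes mm [0.5 1.2 6.1]
```

View pics/w5c.png

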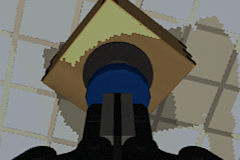

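The tips are centred on the blue key, with crop columns 86–150 centred on 118. I'll press with the same profile as before.

>>> {"name": "drive_tool", "arguments": {"steps": [[[0,0,4],0],[[0,0,3],0],[[0,0,2],0],[[0,0,2],0],[[0,0,1],0],[[0,0,0],0]]}}

```text
time: 8.08
tool_pos: [0.5373, 0.2741, 0.0697]
tcp_rot: [3.116, 0.396, -0.001]
wrist_force: [-1.3, -0.8, 2.5]
width: 0.002
```

>>> {"name": "drive_tool", "arguments": {"steps": [[[0,0,1],0],[[0,0,1],0],[[0,0,1],0],[[0,0,1],0],[[0,0,0],0]]}}

```text
time: 8.5
tool_pos: [0.5374, 0.2741, 0.0656]
tcp_rot: [3.116, 0.396, -0.0]
wrist_force: [-1.8, -0.6, 2.0]
width: -0.004
```

>>> {"name": "drive_tool", "arguments": {"steps": [[[0,0,1],0],[[0,0,1],0],[[0,0,1],0],[[0,0,0],0]]}}

```text
time: 8.83
tool_pos: [0.5375, 0.2741, 0.0626]
tcp_rot: [3.116, 0.396, 0.0]
wrist_force: [-0.7, -1.4, 3.2]
width: -0.002
```

>>> {"name": "drive_tool", "arguments": {"steps": [[[0,0,1],0],[[0,0,0.7],0],[[0,0,0],0],[[0,0,0],0]]}}

```text
time: 9.17
tool_pos: [0.5375, 0.2741, 0.061]
tcp_rot: [-3.117, -0.396, -0.0]
wrist_force: [-0.7, -0.9, 2.0]
width: 0.004
```

>>> {"name": "drive_tool", "arguments": {"steps": [[[0,0,-3],0],[[0,0,-10],0],[[0,0,-20],0],[[0,0,-25],0],[[0,0,-5],0],[[0,0,0],0],[[0,0,0],0]]}}

```text
time: 9.75
tool_pos: [0.5378, 0.2743, 0.1245]
tcp_rot: [-3.116, -0.396, -0.002]
wrist_force: [-0.2, -0.5, -0.4]
width: -0.0
```

```bash
python3 -c "
from h import *
delta((*T['red'],.125)); im=save('wrist','pics/w6.png')
save('scene','pics/s6.png')
im=cv2.imread('pics/s6.png')[160:270,340:500]; cv2.imwrite('pics/s6c.png',cv2.resize(im,(800,550),interpolation=3))"
```

```text
t 9.75 pos [0.5378 0.2743 0.1245] F [-0.17 -0.52 -0.37] w -0.0 zaxis [ 1.3e-03  6.0e-04 -1.0e+00]
tool-axes mm [  3.2 192.5  -0.5]
```

View pics/s6c.png

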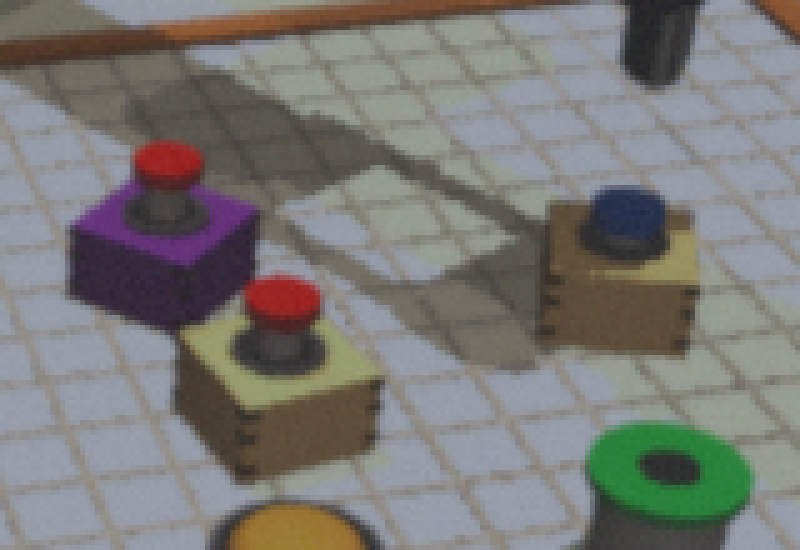

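The scene crop shows the blue key down and its box in place. The red key on plywood at crop (283,302) is still up. Moving to red next.

>>> {"name": "drive_tool", "arguments": {"steps": [[[0,15,0],0],[[1,30,0],0],[[1,35,0],0],[[1,35,0],0],[[0,35,0],0],[[0,27,0],0],[[0,15,0],0],[[0,0,0],0]]}}

```text
time: 10.52
tool_pos: [0.5883, 0.0849, 0.1227]
tcp_rot: [3.116, 0.39, -0.003]
wrist_force: [0.1, 0.7, -0.6]
width: -0.001
```

>>> {"name": "drive_tool", "arguments": {"steps": [[[0,0,10],0],[[0,0,15],0],[[0,0,10],0],[[0,0,0],0],[[0,0,0],0]]}}

```text
time: 10.93
tool_pos: [0.5868, 0.0897, 0.0873]
tcp_rot: [-3.116, -0.398, 0.006]
wrist_force: [0.1, -0.1, -0.4]
width: 0.003
```

```bash
python3 -c "
from h import *
delta((*T['red'],.080)); im=save('wrist','pics/w7.png')"
```

```text
t 10.93 pos [0.5868 0.0897 0.0873] F [ 0.11 -0.08 -0.43] w 0.0 zaxis [-3.5e-03 -3.0e-04 -1.0e+00]
tool-axes mm [2.  1.5 7.3]
```

View pics/w7.png

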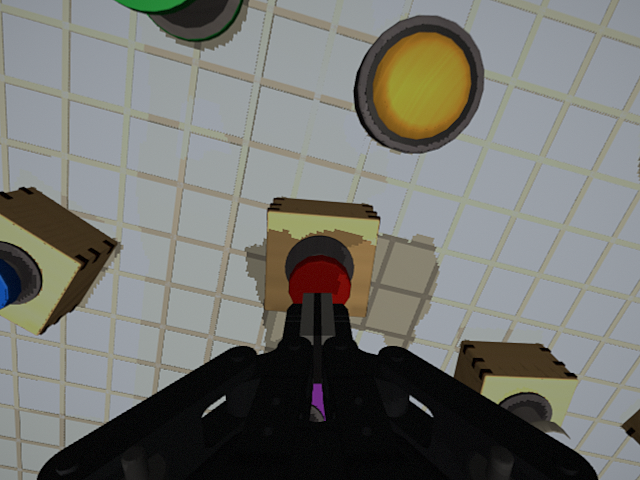

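The tips are over the red key at (320,282) on the plywood box, with the purple box well behind. Pressing.

>>> {"name": "drive_tool", "arguments": {"steps": [[[2,1,4],0],[[0,0,5],0],[[0,0,3],0],[[0,0,2],0],[[0,0,2],0],[[0,0,1],0],[[0,0,0],0]]}}

```text
time: 11.57
tool_pos: [0.5904, 0.0885, 0.0718]
tcp_rot: [-3.117, -0.396, 0.001]
wrist_force: [-0.2, -0.3, 0.3]
width: 0.002
```

>>> {"name": "drive_tool", "arguments": {"steps": [[[0,0,1],0],[[0,0,1],0],[[0,0,1],0],[[0,0,1],0],[[0,0,0],0]]}}

```text
time: 11.98
tool_pos: [0.5908, 0.0885, 0.0683]
tcp_rot: [3.116, 0.396, 0.001]
wrist_force: [-0.6, -0.1, 3.7]
width: -0.002
```

>>> {"name": "drive_tool", "arguments": {"steps": [[[0,0,1],0],[[0,0,1],0],[[0,0,1],0],[[0,0,1],0],[[0,0,0],0]]}}

```text
time: 12.4
tool_pos: [0.5908, 0.0885, 0.064]
tcp_rot: [3.116, 0.396, 0.001]
wrist_force: [-0.0, -0.1, 2.1]
width: -0.001
```

>>> {"name": "drive_tool", "arguments": {"steps": [[[0,0,1],0],[[0,0,1],0],[[0,0,0.7],0],[[0,0,0],0],[[0,0,0],0]]}}

```text
time: 12.82
tool_pos: [0.5908, 0.0885, 0.0613]
tcp_rot: [3.116, 0.396, 0.0]
wrist_force: [0.3, -0.4, 2.7]
width: -0.001
```

>>> {"name": "drive_tool", "arguments": {"steps": [[[0,0,-3],0],[[0,0,-10],0],[[0,0,-20],0],[[0,0,-30],0],[[0,0,-35],0],[[0,0,-30],0],[[0,0,-10],0],[[0,0,0],0]]}}

```text
time: 13.48
tool_pos: [0.5931, 0.0889, 0.2042]
tcp_rot: [3.116, 0.396, 0.012]
wrist_force: [1.1, 0.6, 0.6]
width: 0.001
```

>>> {"name": "drive_tool", "arguments": {"steps": [[[-10,0,-10],0],[[-20,0,-10],0],[[-25,0,-10],0],[[-25,0,-10],0],[[-20,0,0],0],[[-10,0,0],0],[[0,0,0],0],[[0,0,0],0]]}}

```text
time: 14.15
tool_pos: [0.4836, 0.061, 0.238]
tcp_rot: [-3.116, -0.396, 0.002]
wrist_force: [0.9, -0.2, 0.6]
width: -0.0
```

```bash
python3 -c "
from h import *
delta((*T['red'],.125)); save('top','pics/t8.png')
save('scene','pics/s8.png')
im=cv2.imread('pics/s8.png')[160:320,200:520]; cv2.imwrite('pics/s8c.png',cv2.resize(im,(800,400),interpolation=3))
a=cv2.imread('pics/scene0.png')[160:320,200:520]; cv2.imwrite('pics/s8d.png',np.vstack([cv2.resize(a,(600,300),interpolation=3),cv2.resize(im,(600,300),interpolation=3)]))"
```

```text
t 14.15 pos [0.4836 0.061  0.238 ] F [ 0.88 -0.15  0.62] w -0.0 zaxis [-0.0014  0.     -1.    ]
tool-axes mm [109.3  -0.5 112.9]
```

View pics/s8d.png

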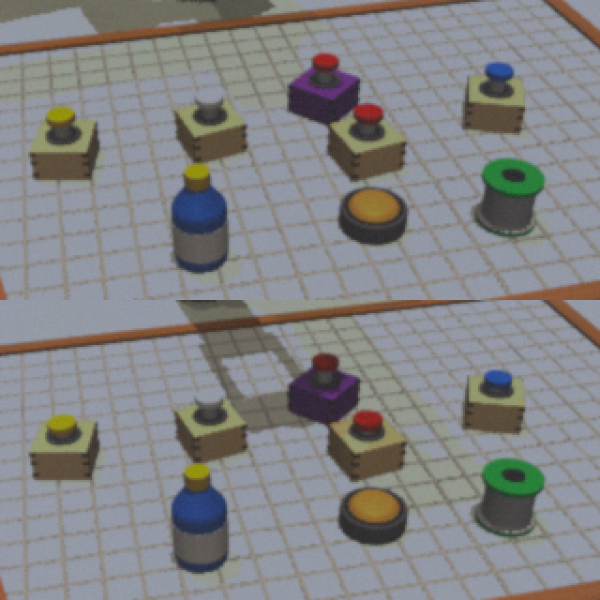

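View pics/t8.png

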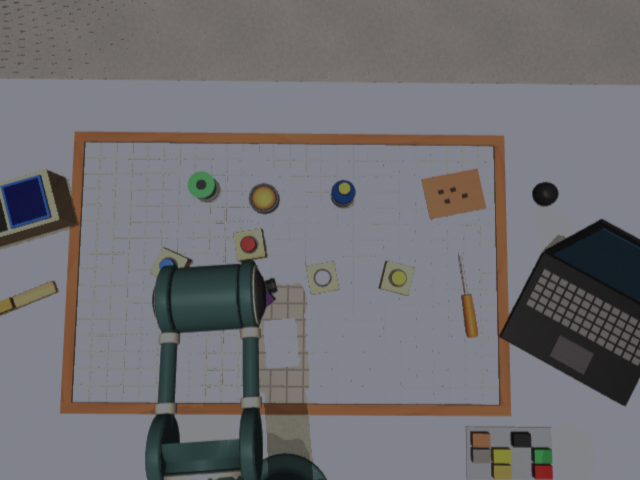

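The before/after picture shows the yellow, blue and red keys down. White and the purple box's key are still up, and the boxes and other things have not moved. I'll put numbers on the key drops before handing in.

```bash
python3 -c "
from h import *
a=cv2.imread('pics/scene0.png')[:,:,::-1].copy(); s=cv2.imread('pics/s8.png')[:,:,::-1].copy()
c=bot.camera_info('scene')
def proj(p):
    q=R.from_rotvec(c['attitude']).inv().apply(np.array(p)-c['position']); return c['cy']+c['fy']*q[1]/q[2]
for k,n in (('yellow',(232,225)),('blue',(466,200)),('red',(396,222))):
    pm=(proj((*T[k],.061))-proj((*T[k],.073)))/12
    b0=blob(a,n,k,14); b1=blob(s,n,k,14)
    print(k,'drop mm by top edge/centroid',(b1[1][1]-b0[1][1])/pm,(b1[0][1]-b0[0][1])/pm)
"
```

```text
yellow drop mm by top edge/centroid 10.257601105865533 11.096423626205064
blue drop mm by top edge/centroid 10.507813702763881 10.888386150270696
red drop mm by top edge/centroid 7.606211678804727 10.123092963274482
```

```bash
python3 -c "
from h import *
print(bot.finish_job())"
```

```text
the job is handed in; nothing more can be done
None
```

I pressed the yellow key, then blue, then red (the one on plywood, not the purple look-alike) with the shut fingertips. I then took the hand clear to about 0.24 m and handed the job in at about 14 s.

- **Presses:** force read between presses was 2–4 N. The tips went down to 60.7 mm (yellow), 61.0 mm (blue) and 61.3 mm (red). I never saw the force rise at a stop, so the keys should be about 10–11 mm down, just short of it.
- **Scene camera, before and after:** all three keys stay down. By blob centroid they dropped about 11.1 mm (yellow), 10.9 mm (blue) and 10.1 mm (red).
- **Where the checks disagreed:** the top edge of the red key moved only about 7.6 mm in the picture. That measure is good to a pixel or so (about 3 mm), and the red key's press height and centroid both point to about 10 mm.
- **Everything else:** white and the purple box's key are still up. The boxes, spool, tin, bottle and screwdriver look unmoved; at the end the arm partly hid the blue and purple boxes from the top camera, but the scene camera showed both.

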